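# Release a rinser nozzle from its quick coupling and park it

## Robot

A 6-joint arm with a two-finger parallel gripper is mounted at the origin on the work surface. World frame = base frame: x ahead of the robot, y to its left, z up, the work surface at z = 0. Lengths are in m, angles in degrees, forces in N, time in s.
With the tool pointing down it reaches from about 0.375 to 0.9 m from the base axis. Payload 3.1 kg.
Tool frame: the origin (TCP) lies on the centre line of the jaws, within the pads' length; the fingertips stand 17 mm ahead of it and the grasp point (between the pads) lies 2 mm behind it; z points along the fingers, y is the line along which they close (so a half turn about z gives the same grasp; the last joint's range is limited). The gripper opens to 87 mm and grips with 3 to 60 N. Pads are 19 mm wide; open, the fingers measure 117 mm over their backs; the gripper's body (75 mm by 190 mm) begins 51 mm behind the grasp point.
Start: joints at [-78.524, 30.224, 82.088, -0, 67.689, -10.227], TCP at [0.231, -0.581, 0.24] pointing down, gripper open.
Joint ranges: [-176.69, 176.69], [-43.24, 126.21], [12.49, 139.97], [-82, 262], [0, 151.66], [-163.58, 163.58]. Speed limits (degrees/s): [159.86, 159.86, 180, 180, 180, 180].

## Interface

Orientations are given as a 3x3 rotation matrix whose columns are the frame's x, y, z axes.
In Python, from rig import bot, imaging, finder gives the robot as it stands. The module is installed in compiled form; this text tells all that it offers.
- The arm moves only by the tool play_rows, never from a script. Its argument "motion" is a list that holds one entry, the list of rows, each a list of 6 numbers: the shift along the tool's x, y, z in a scale on which 1.0 is 1 m, then the turn, a rotation vector about the tool's x, y, z in shares of 180 degrees (1.0 is 180 degrees). In form: [[[dx, dy, dz, wx, wy, wz], ...]]. A call has 1 to 8 rows; each row is the pose to reach, as a shift and turn from the pose commanded when the call began, along the tool's axes at that moment; what a row does not reach only later rows make up. A row lasts 1/12 s, in which the tool goes at most 41.7 mm and 7.16 degrees, less where a joint would pass 70% of its speed; a pose out of reach is approached as far as the arm can. No shift or turn number may pass 1 either way. A call with a gripper value outside its range is refused whole. "fingers" is the finger opening in m, from 0 to 0.087, set as the call begins (left out, the last holds). The fingers move at their own pace and stop on an object; the grip force is fixed at half the most. Time passes only in rows, so rows that repeat a pose let the fingers close. It gives the time, the measured TCP pose, the force, the opening and the grip force at its end, in the units of the state.
- bot.read_state(): the state, without advancing time (a new reading comes with each control period).
- imaging.capture(name): name is "side" or "top" or "wrist"; returns a dict with "frame" (384x512x3 uint8, red, green, blue), "camera_matrix" (3x3 intrinsics, pixels), "R" (3x3) and "t" (3): a world point X has camera coordinates R X + t. Camera axes: x right, y down, z forward; pixel columns grow to the right and rows downward; lengths in m; the calibration is good to about 2 mm. A picture is of the moment at which its call begins. There is no depth.
- bot.hand_in(): hands the job in; it is judged then, once.
Trained networks look in the newest picture that a camera, given by its name, has taken for a name from the list of things; names that differ only in an ending like _2 or _b are one class to them, and where a whole thing is asked for, a point or a joint stands for the part that bears it (a point fixed in the world has none). Each returns a list of dicts, best first, with "confidence" (0 to 1); they miss things now and then, are a little off and sometimes report something else, mostly with a low value. They report only what shows in the picture. A call takes as long as a camera call.
- finder.recognise(camera, name): "at" ([x, y, z] in m, in world coordinates, good to about 4 mm: the middle of the surface that is visible of it).
- finder.outline_of(camera, name): "pixels" (384x512 bool, what is visible of it).
The state is a dict: "time_s": time; "joint_positions": joint angles; "qvel": joint speeds; "tau": joint torques, N m; "position": TCP position; "tcp_rot": TCP orientation; "force": force on the tool from outside, world axes, zero at the start; "moment": the same for the moment, N m; "opening": opening from 0.0 (shut) to 1.0 (fully open); "grasp_force": force on a finger pad.
Only numpy, scipy, OpenCV 4.12 (cv2) and the standard library are available. Lean on these libraries where they do the work, as an engineer would, in place of code of your own. Each camera call takes 0.05 s, during which the arm holds its last target. There are 200 camera calls.

## Task

The yellow nozzle on the bottle rinser is due for descaling: push the coupling's sprung collar down gently, never harder than 15 N, until the nozzle pops up, then draw the nozzle straight up and out so that the collar springs back. Lower the nozzle into the empty hole of the wooden block, fully home and upright, let go, and leave the blue spare and the other things where they are.

Things in the scene. Friction and masses are not known exactly. Their poses are not given: they have to be found in the camera images.
- coupling: bottle-rinser coupling fixed upright on the counter: steel foot 80 mm across, 12 mm high, a steel barrel 29 mm across (top 58 mm up), and round it a copper-coloured collar whose flat press flange (66 mm across, 5 mm thick, hole 33 mm) slides straight down. Origin: centre of the foot's underside, on the barrel's axis; z up. The robot pressing on it with more than 15 N damages it.
- collar_low (a point): on the axis, 59 mm above the coupling's origin. The flange's top rests 0 to 18 mm higher than this, unmeasured: feel for it. The collar's spring: 4 N starts it, rising to 7 N at its full 10 mm stroke, then a stop with a few N/mm of give. The lock frees only in the last 2 mm of the stroke; then an ejector pops the nozzle up 8 mm between the fingers.
- barrel_top (a point): centre of the barrel's mouth, 58 mm above the coupling's origin. Locked, the nozzle's origin is 16 mm below this; popped up, 8 mm below, and it stays there when the collar is let go. From there it draws straight up and out against a few N of friction; as it comes out the collar snaps back up. Locked it cannot be drawn; wrenching it with 35 N damages it.
- nozzle: yellow rinser nozzle in the coupling, 58 mm tall, 0.09 to 0.18 kg. Origin: centre of its lower end, z up its axis. Above the origin: steel plug end diameter 18 mm, 0 to 8 mm; lock groove diameter 12 mm, 8 to 15 mm; stem diameter 18 mm, 15 to 30 mm; yellow body to grip, diameter 24 mm, 30 to 58 mm.
- holder: fixed wooden parking block 75 x 140 mm, 34 mm high, with two round holes side by side 66 mm apart along its y axis. Origin: centre of its underside.
- holder_hole0 (a point): centre of the mouth of the empty hole, on the block's top face: diameter 21 mm, 22 mm deep. A nozzle fully home stands on the hole's floor: its origin 22 mm below this point, its body's lower edge 8 mm above the block.
- spare: the blue-bodied spare nozzle, same shape, standing in the block's other hole; origin at its lower end. Leave it.
- blue_bottle: blue soap bottle, diameter 60 mm, 150 mm tall, bystander; origin at its foot
- amber_bottle: amber bottle, diameter 48 mm, 120 mm tall, bystander; origin at its foot
- bowl: white bowl, 140 mm across, 60 mm high, bystander; origin at its foot
- mug: blue mug, diameter 76 mm, 85 mm tall, bystander; origin at its foot
- dish_brush: flat brush with a wooden handle lying on the counter, bystander; origin on its handle's axis line at counter height
- salt_jar: glass jar with steel lid, diameter 52 mm, 70 mm tall, bystander; origin at its foot

How it is judged (in metres and radians):
On the way, in this order (a step that is already met when the one before it is completed fails the run):
1. the collar is pressed down until the nozzle pops up in the coupling, still upright in it (z of nozzle in the frame of coupling between 0.0475 and 0.056 m and horizontal distance between nozzle and coupling below 0.005 m), for 0.1 s.
2. the nozzle is drawn straight up and clear of the coupling, upright (z of nozzle in the frame of coupling above 0.062 m and horizontal distance between nozzle and coupling below 0.012 m and angle between nozzle's own z axis and vertical below 0.2 rad), for 0.02 s.
At the end, for the whole second after the job is handed in: The yellow nozzle stands in the block's empty hole, within 4 mm of its centre, at least 19 of the hole's 22 mm deep, within 7 degrees of upright, at rest and released; spare and bystanders are where they were (horizontal distance between nozzle and holder_hole0 below 0.004 m and z of nozzle in the frame of holder_hole0 below -0.019 m and angle between nozzle's own z axis and vertical below 0.12 rad and linear speed of nozzle below 0.02 m/s and contact force between nozzle and the fingers below 0.1 N); the robot touches nothing.
It fails at once if the collar or coupling is pressed by the robot with more than 15 N (contact force between any of the fingers, the arm and coupling above 15 N).
It fails at once if the nozzle is wrenched in the coupling with more than 35 N (contact force between nozzle and coupling above 35 N).
It fails at once if the nozzle is rammed into or dropped on the block with more than 25 N (contact force between nozzle and holder above 25 N).
It fails at once if the spare nozzle is moved more than 10 mm (distance of spare from where it was at the start of the episode above 0.01 m).
It fails at once if a bystander is moved more than 20 mm (distance of any of blue_bottle, amber_bottle, bowl, mug, dish_brush, salt_jar from where it was at the start of the episode above 0.02 m).
It also fails if it takes over 58 s, if anything falls off the work surface, if the arm or the gripper's body presses on something with over 40 N, if the wrist force passes 120 N, or if a joint passes its speed limit or range.

## Working session

There is one attempt and no reset: what is moved stays moved. The work goes in short steps, Python scripts to look and compute and a tool call to move; the robot and the scene stay as the last step left them, time stands still between calls to the robot, and variables do not carry over. Pictures are saved under pics/ and viewed, at most 10 in all, crops included, and the job is handed in when it is done.

Besides the shell and the picture viewer there is one more tool, called after ">>>" as name(argument=value, ...), one argument or row to a line, values as JSON. play_rows: Moves the arm, as the interface text tells. Its arguments: {"type":"object","properties":{"motion":{"type":"array"},"fingers":{"type":"number"}},"required":["motion"]}

```bash
mkdir -p pics; python3 - <<'E'
from rig import bot, imaging, finder
import cv2,numpy as np
s=bot.read_state();print(s['time_s'],s['position'],np.round(s['tcp_rot'],3).tolist(),s['force'])
ims=[]
for c in ['side','top']:
    d=imaging.capture(c);ims.append(d['frame'])
    print(c,np.round(d['camera_matrix'],1).tolist(),np.round(d['R'],3).tolist(),np.round(d['t'],3))
    for n in ['coupling','nozzle','holder','spare','holder_hole0','blue_bottle','amber_bottle','bowl','mug','dish_brush','salt_jar']:
        print(n,[(round(r['confidence'],2),np.round(r['at'],3).tolist()) for r in finder.recognise(c,n)[:2]])
cv2.imwrite('pics/a.png',cv2.resize(np.hstack(ims),(800,300))[:,:,::-1])
cv2.imwrite('pics/top.png',ims[1][:,:,::-1]);cv2.imwrite('pics/side.png',ims[0][:,:,::-1])
print(bot.read_state()['time_s'])
E
```

```text
0.0 [ 0.23099133 -0.57997912  0.23854523] [[0.929, 0.37, -0.0], [0.37, -0.929, 0.002], [0.0, -0.002, -1.0]] [-0.53547025  0.35745978  0.73065937]
side [[362.0, 0.0, 249.3], [0.0, 362.0, 188.4], [0.0, 0.0, 1.0]] [[-0.812, -0.584, -0.005], [-0.427, 0.599, -0.678], [0.399, -0.548, -0.735]] [0.441 0.296 0.826]
coupling [(0.72, [0.529, -0.16, 0.016])]
nozzle [(0.56, [0.535, -0.164, 0.088])]
holder [(0.98, [0.54, 0.187, 0.036])]
spare [(0.51, [0.539, -0.164, 0.09])]
holder_hole0 [(0.6, [0.541, 0.192, 0.031]), (0.23, [0.527, -0.16, 0.012])]
blue_bottle [(0.41, [0.775, -0.06, 0.064])]
amber_bottle [(0.7, [0.777, -0.061, 0.062])]
bowl [(0.7, [0.648, -0.426, 0.04])]
mug [(0.97, [0.634, 0.418, 0.052])]
dish_brush [(0.79, [0.489, 0.017, 0.016]), (0.72, [0.548, 0.22, 0.071])]
salt_jar []
top [[347.0, 0.0, 259.7], [0.0, 347.0, 194.1], [0.0, 0.0, 1.0]] [[0.016, -0.999, 0.042], [-0.99, -0.021, -0.137], [0.137, -0.039, -0.99]] [-0.052  0.558  0.964]
coupling [(0.8, [0.528, -0.166, 0.059])]
nozzle []
holder [(0.95, [0.553, 0.185, 0.037])]
spare [(0.57, [0.552, 0.217, 0.07])]
holder_hole0 [(0.93, [0.55, 0.172, 0.033])]
blue_bottle [(0.72, [0.529, -0.162, 0.058]), (0.63, [0.761, 0.057, 0.103])]
amber_bottle [(0.64, [0.776, -0.068, 0.084])]
bowl [(0.75, [0.642, -0.422, 0.029]), (0.59, [0.762, 0.057, 0.102])]
mug [(0.9, [0.648, 0.428, 0.043]), (0.73, [0.643, -0.424, 0.029])]
dish_brush [(0.84, [0.494, 0.005, 0.016])]
salt_jar [(0.9, [0.332, -0.358, 0.07])]
1.2
```

View pics/a.png

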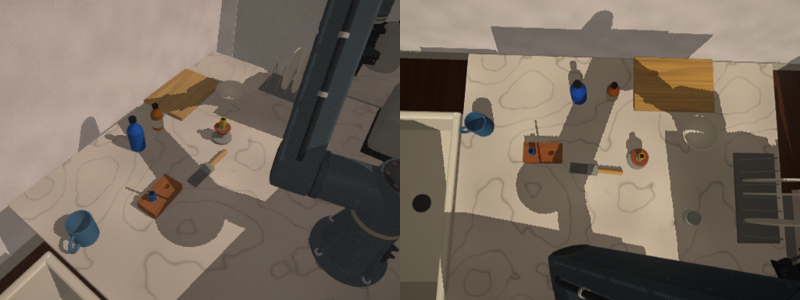

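The side view shows the coupling at about (222,130) and the block at (160,195) in the half-size picture. In the top view they are at (638-400,158) and (543-400,152). A thin rod stands near the block, so I'll zoom in.

```bash
python3 - <<'E'
import cv2,numpy as np
t=cv2.imread('pics/top.png');s=cv2.imread('pics/side.png')
c=lambda im,u,v:cv2.resize(im[v-35:v+35,u-45:u+45],(396,296),interpolation=cv2.INTER_CUBIC)
m=np.vstack([np.hstack([c(s,284,166),c(s,203,245)]),np.hstack([c(t,305,200),c(t,182,190)])])
cv2.imwrite('pics/b.png',m)
E
```

```text
(no output)
```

View pics/b.png

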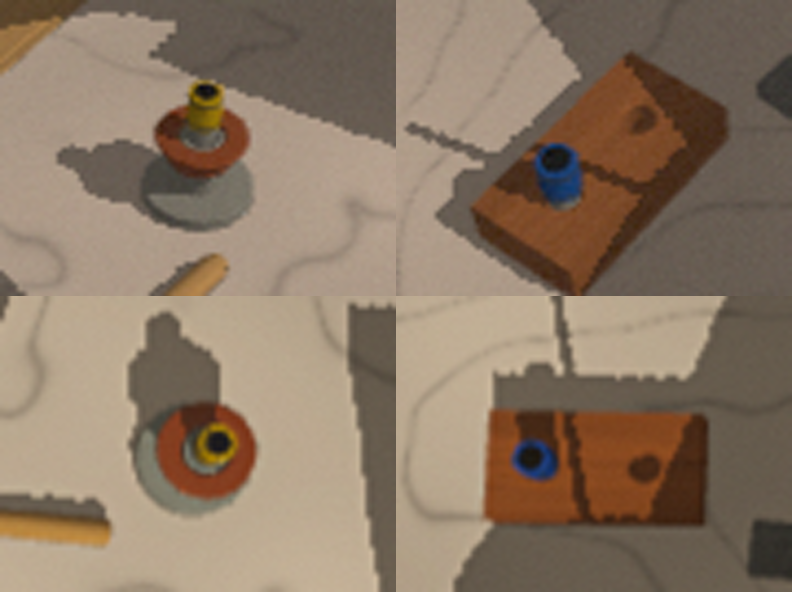

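The dark line is only a shadow. The nozzle is upright in the coupling and the empty hole is toward -y of the spare. I'll move above the coupling for a wrist view.

>>> play_rows(
  motion=[
    [[0.215,-0.138,0,0,0,0],[0.43,-0.276,0,0,0,0],[0.43,-0.276,0,0,0,0],[0.43,-0.276,0,0,0,0],[0.43,-0.276,0,0,0,0],[0.43,-0.276,0,0,0,0],[0.43,-0.276,0,0,0,0],[0.43,-0.276,0,0,0,0]],
  ],
)

```text
time_s: 1.87
position: [0.4261, -0.308, 0.2398]
tcp_rot: [[0.929, 0.369, 0.0], [0.369, -0.929, -0.0], [0.0, 0.001, -1.0]]
force: [0.7, -0.1, 0.5]
opening: 0.998
grasp_force: 0.0
```

>>> play_rows(
  motion=[
    [[0.148,-0.095,0,0,0,0],[0.148,-0.095,0,0,0,0],[0.148,-0.095,0,0,0,0],[0.148,-0.095,0,0,0,0],[0.148,-0.095,0,0,0,0],[0.148,-0.095,0,0,0,0]],
  ],
)

```text
time_s: 2.37
position: [0.529, -0.164, 0.2396]
tcp_rot: [[0.927, 0.375, 0.001], [0.375, -0.927, 0.0], [0.001, 0.0, -1.0]]
force: [-1.1, -1.3, -0.2]
opening: 0.998
grasp_force: 0.0
```

```bash
cat > h.py <<'E'
from rig import bot, imaging, finder
import cv2,numpy as np
def ray(d,u,v):
    R,t=np.array(d['R']),np.array(d['t']);c=-R.T@t
    return c,R.T@np.linalg.solve(np.array(d['camera_matrix']),[u,v,1])
def onplane(d,u,v,z):
    c,r=ray(d,u,v);return c+r*(z-c[2])/r[2]
def tri(obs):
    A=np.zeros((3,3));b=np.zeros(3);L=[]
    for d,u,v in obs:
        c,r=ray(d,u,v);r/=np.linalg.norm(r);P=np.eye(3)-np.outer(r,r);A+=P;b+=P@c;L.append((c,P))
    X=np.linalg.solve(A,b);return X,[round(1000*np.linalg.norm(P@(X-c)),1) for c,P in L]
def proj(d,X):
    p=np.array(d['camera_matrix'])@(np.array(d['R'])@X+np.array(d['t']));return p[:2]/p[2]
def blob(d,lo,hi,near=None):
    h=cv2.cvtColor(d['frame'],cv2.COLOR_RGB2HSV);m=cv2.inRange(h,lo,hi)
    n,l,s,c=cv2.connectedComponentsWithStats(m)
    return [(s[i].tolist(),c[i].round(1).tolist()) for i in np.argsort(-s[1:,4])[:4]+1]
E
python3 - <<'E'
from h import *
d=imaging.capture('wrist');s=bot.read_state()
print(s['time_s'],s['position'],s['force'])
print(np.round(d['camera_matrix'],1).tolist(),np.round(d['R'],3).tolist(),'cam',-np.array(d['R']).T@d['t'])
for n in ['coupling','nozzle','spare','holder']:
    print(n,[(round(r['confidence'],2),np.round(r['at'],3).tolist()) for r in finder.recognise('wrist',n)[:2]])
print(blob(d,(20,120,60),(33,255,255)))
cv2.imwrite('pics/w1.png',d['frame'][:,:,::-1]);np.save('w1.npy',d,allow_pickle=True)
E
```

```text
2.4167 [ 0.52791037 -0.16575864  0.2395364 ] [-0.72314786  0.31512659 -0.155426  ]
[[284.7, 0.0, 253.9], [0.0, 284.7, 194.4], [0.0, 0.0, 1.0]] [[0.374, -0.927, 0.001], [-0.89, -0.359, 0.28], [-0.26, -0.106, -0.96]] cam [ 0.59962186 -0.13515641  0.38530237]
coupling [(0.78, [0.55, -0.163, 0.058])]
nozzle [(0.7, [0.539, -0.168, 0.096]), (0.42, [0.552, -0.165, 0.059])]
spare []
holder [(0.97, [0.556, 0.124, 0.034])]
[([232, 308, 280, 17, 2125], [384.5, 317.1]), ([85, 248, 28, 50, 536], [95.6, 271.7]), ([397, 248, 27, 50, 529], [412.3, 272.3]), ([255, 169, 23, 26, 315], [265.7, 180.8])]
```

View pics/w1.png

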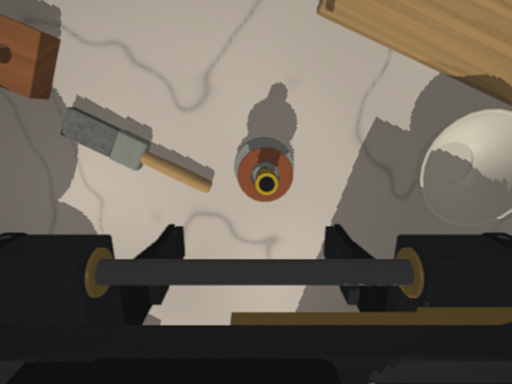

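The wrist view shows the nozzle top ring at about (266,183), with the flange and foot behind it. I'll triangulate from all three views.

```bash
python3 - <<'E'
from h import *
w=np.load('w1.npy',allow_pickle=True).item()
s=imaging.capture('side');t=imaging.capture('top')
X=tri([(w,266.3,183.3),(t,309.3,199.8),(s,285.8,152.3)]);print('nozzle top',X)
print('wrist+side',tri([(w,266.3,183.3),(s,285.8,152.3)]),'w@0.1',onplane(w,266.3,183.3,.1))
for d,n in ((w,'w'),(t,'t'),(s,'s')):
    print(n,'red',[b for b in blob(d,(0,120,50),(14,255,255))])
    print(n,'yel',[b for b in blob(d,(20,140,70),(33,255,255)) if b[0][4]<400])
# hole: crop px
side_h=(203-45+(640-396)/4.4,245-35+120/4.23);top_h=(182-45+(645-396)/4.4,190-35+171/4.23)
print('hole',tri([(s,*side_h),(t,*top_h)]),onplane(s,*side_h,.034),onplane(t,*top_h,.034))
E
```

```text
nozzle top (array([ 0.53761045, -0.17455089,  0.09981602]), [np.float64(0.8), np.float64(0.1), np.float64(0.9)])
wrist+side (array([ 0.53753556, -0.17452769,  0.09980684]), [np.float64(0.9), np.float64(0.9)]) w@0.1 [ 0.5382672  -0.17390965  0.1       ]
w red [([0, 15, 59, 84, 3723], [25.9, 58.8]), ([238, 148, 54, 53, 1506], [264.5, 172.4])]
w yel [([255, 169, 23, 26, 301], [265.8, 180.8]), ([86, 248, 26, 49, 292], [95.3, 271.5]), ([397, 248, 25, 35, 179], [411.1, 260.1])]
t red [([157, 182, 51, 27, 1226], [183.0, 195.3]), ([478, 90, 26, 109, 861], [488.2, 129.1]), ([265, 108, 16, 16, 177], [272.4, 116.4]), ([488, 171, 2, 6, 8], [488.4, 173.9])]
t yel []
s red [([175, 223, 58, 58, 1578], [205.0, 250.7]), ([274, 156, 21, 17, 179], [284.2, 165.1]), ([193, 139, 15, 16, 167], [199.9, 146.5]), ([197, 161, 12, 6, 35], [202.7, 164.4])]
s yel [([282, 150, 8, 12, 69], [285.2, 156.3])]
hole (array([0.5516626 , 0.14932985, 0.02923355]), [np.float64(0.8), np.float64(0.8)]) [0.5485149  0.15136017 0.034     ] [0.55171534 0.14901534 0.034     ]
```

Nozzle top is at z 0.0998, against the 0.100 expected. The axis is at about (0.538,-0.174). Next I descend to just above it with a 40 mm opening.

>>> play_rows(
  motion=[
    [[0.005,0.012,0,0,0,0],[0.005,0.012,0.03,0,0,0],[0.005,0.012,0.06,0,0,0],[0.005,0.012,0.085,0,0,0],[0.005,0.012,0.095,0,0,0],[0.005,0.012,0.095,0,0,0],[0.005,0.012,0.095,0,0,0],[0.005,0.012,0.095,0,0,0]],
  ],
  fingers=0.04,
)

```text
time_s: 3.38
position: [0.5376, -0.1769, 0.146]
tcp_rot: [[0.929, 0.369, 0.003], [0.369, -0.929, -0.001], [0.002, 0.002, -1.0]]
force: [-0.6, -0.5, -0.2]
opening: 0.502
grasp_force: 0.0
```

```bash
python3 - <<'E'
from h import *
P=[]
for i in range(4):
    d=imaging.capture('wrist');s=bot.read_state();P.append(s['position'])
print(s['time_s'],np.mean(P,0),np.std(P,0),s['force'],s['opening'],np.round(s['tcp_rot'],3).tolist())
print(blob(d,(20,120,60),(33,255,255)))
print(proj(d,np.array([.538,-.1743,.1])))
im=d['frame'].copy()
for z in (.1,.064,.059): 
  p=proj(d,np.array([.538,-.1743,z])).astype(int);cv2.circle(im,tuple(int(v) for v in p),1,(0,255,0),-1)
cv2.imwrite('pics/w2.png',cv2.resize(im[120:384,100:420],(800,600))[:,:,::-1]);np.save('w2.npy',d,allow_pickle=True)
E
```

```text
3.5833 [ 0.53764577 -0.17656334  0.14615155] [0.00013725 0.00018288 0.00011668] [-0.16510248 -0.2794426   0.36635327] 0.4669010013335394 [[0.929, 0.37, 0.003], [0.37, -0.929, -0.001], [0.002, 0.002, -1.0]]
[([280, 307, 159, 18, 1264], [365.5, 316.4]), ([145, 312, 115, 13, 678], [197.6, 318.1]), ([235, 195, 33, 40, 670], [251.1, 213.1]), ([329, 248, 14, 50, 312], [336.2, 273.0])]
[251.43143126 219.97751173]
```

View pics/w2.png

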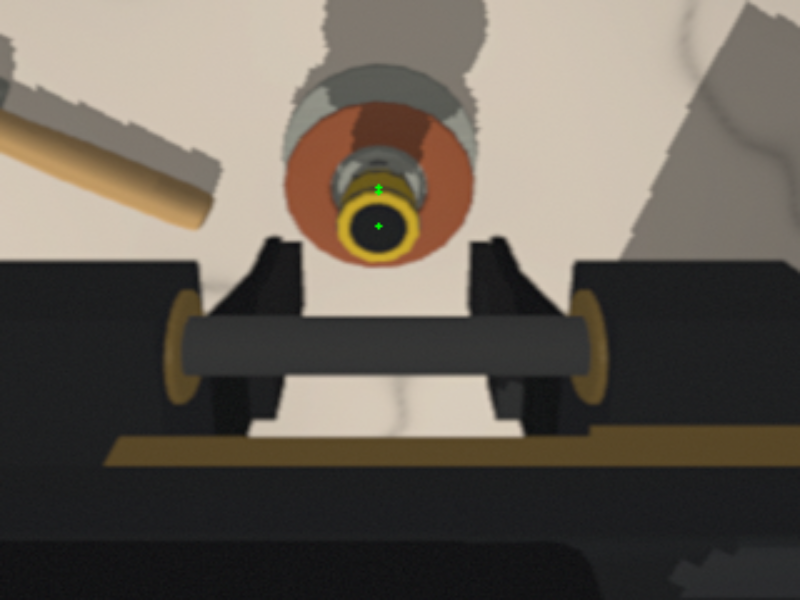

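The wrist picture matches: the projected axis dots fall on the ring centre (378,226). The nozzle is about 2 mm off the finger midline, so I'll correct that and go down to just above the highest possible flange level.

>>> play_rows(
  motion=[
    [[0.001,-0.002,0,0,0,0],[0.001,-0.002,0.02,0,0,0],[0.001,-0.002,0.035,0,0,0],[0.001,-0.002,0.043,0,0,0],[0.001,-0.002,0.046,0,0,0],[0.001,-0.002,0.046,0,0,0],[0.001,-0.002,0.046,0,0,0]],
  ],
)

```text
time_s: 4.17
position: [0.5372, -0.1738, 0.0989]
tcp_rot: [[0.929, 0.37, 0.001], [0.37, -0.929, -0.0], [0.0, 0.001, -1.0]]
force: [-0.2, -0.4, 0.7]
opening: 0.461
grasp_force: 0.0
```

>>> play_rows(
  motion=[
    [[0,0,0.001,0,0,0],[0,0,0.002,0,0,0],[0,0,0.003,0,0,0],[0,0,0.004,0,0,0],[0,0,0.005,0,0,0],[0,0,0.005,0,0,0]],
  ],
)

```text
time_s: 4.67
position: [0.5367, -0.1736, 0.0934]
tcp_rot: [[0.929, 0.37, -0.0], [0.37, -0.929, 0.0], [-0.0, -0.0, -1.0]]
force: [-0.1, -0.6, -0.1]
opening: 0.461
grasp_force: 0.0
```

>>> play_rows(
  motion=[
    [[0,0,0.001,0,0,0],[0,0,0.002,0,0,0],[0,0,0.003,0,0,0],[0,0,0.004,0,0,0],[0,0,0.004,0,0,0]],
  ],
)

```text
time_s: 5.08
position: [0.5367, -0.1736, 0.0893]
tcp_rot: [[0.929, 0.37, -0.0], [0.37, -0.929, 0.0], [-0.0, -0.0, -1.0]]
force: [0.4, -0.0, 0.8]
opening: 0.457
grasp_force: 0.0
```

>>> play_rows(
  motion=[
    [[0,0,0.001,0,0,0],[0,0,0.002,0,0,0],[0,0,0.003,0,0,0],[0,0,0.004,0,0,0],[0,0,0.004,0,0,0]],
  ],
)

```text
time_s: 5.5
position: [0.5367, -0.1737, 0.0853]
tcp_rot: [[0.929, 0.37, -0.0], [0.37, -0.929, 0.0], [-0.0, -0.0, -1.0]]
force: [0.4, 0.3, -0.1]
opening: 0.46
grasp_force: 0.0
```

>>> play_rows(
  motion=[
    [[0,0,0.001,0,0,0],[0,0,0.002,0,0,0],[0,0,0.003,0,0,0],[0,0,0.004,0,0,0],[0,0,0.004,0,0,0]],
  ],
)

```text
time_s: 5.92
position: [0.5367, -0.1737, 0.0813]
tcp_rot: [[0.929, 0.37, -0.0], [0.37, -0.929, 0.0], [-0.0, -0.0, -1.0]]
force: [-0.4, -0.4, -0.2]
opening: 0.462
grasp_force: 0.0
```

>>> play_rows(
  motion=[
    [[0,0,0.001,0,0,0],[0,0,0.002,0,0,0],[0,0,0.003,0,0,0],[0,0,0.003,0,0,0]],
  ],
)

```text
time_s: 6.25
position: [0.5368, -0.1736, 0.0784]
tcp_rot: [[0.929, 0.37, -0.0], [0.37, -0.929, 0.0], [-0.0, -0.0, -1.0]]
force: [1.5, -0.2, -0.2]
opening: 0.455
grasp_force: 0.0
```

>>> play_rows(
  motion=[
    [[0,0,0.001,0,0,0],[0,0,0.002,0,0,0],[0,0,0.003,0,0,0],[0,0,0.003,0,0,0]],
  ],
)

```text
time_s: 6.58
position: [0.5369, -0.1737, 0.0758]
tcp_rot: [[0.929, 0.37, 0.0], [0.37, -0.929, -0.0], [0.0, 0.0, -1.0]]
force: [-1.0, -0.2, 4.4]
opening: 0.46
grasp_force: 2.0
```

>>> play_rows(
  motion=[
    [[0,0,0.001,0,0,0],[0,0,0.002,0,0,0],[0,0,0.003,0,0,0],[0,0,0.004,0,0,0],[0,0,0.004,0,0,0]],
  ],
)

```text
time_s: 7.0
position: [0.5369, -0.1737, 0.0716]
tcp_rot: [[0.929, 0.37, 0.0], [0.37, -0.929, -0.0], [0.0, 0.0, -1.0]]
force: [-1.0, -0.0, 5.5]
opening: 0.461
grasp_force: 2.5
```

>>> play_rows(
  motion=[
    [[0,0,0.0005,0,0,0],[0,0,0.001,0,0,0],[0,0,0.0015,0,0,0],[0,0,0.002,0,0,0],[0,0,0.002,0,0,0]],
  ],
)

```text
time_s: 7.42
position: [0.5369, -0.1737, 0.0696]
tcp_rot: [[0.929, 0.37, 0.0], [0.37, -0.929, -0.0], [0.0, 0.0, -1.0]]
force: [-1.9, 0.7, 6.0]
opening: 0.457
grasp_force: 2.7
```

>>> play_rows(
  motion=[
    [[0,0,0.0005,0,0,0],[0,0,0.001,0,0,0],[0,0,0.0015,0,0,0],[0,0,0.0015,0,0,0]],
  ],
)

```text
time_s: 7.75
position: [0.5369, -0.1737, 0.0682]
tcp_rot: [[0.929, 0.37, 0.0], [0.37, -0.929, -0.0], [0.0, 0.0, -1.0]]
force: [-2.2, 0.7, 5.6]
opening: 0.461
grasp_force: 2.9
```

>>> play_rows(
  motion=[
    [[0,0,0.0005,0,0,0],[0,0,0.001,0,0,0],[0,0,0.001,0,0,0]],
  ],
)

```text
time_s: 8.0
position: [0.5369, -0.1737, 0.0679]
tcp_rot: [[0.929, 0.37, 0.0], [0.37, -0.929, -0.0], [0.0, 0.0, -1.0]]
force: [-2.1, 0.8, 10.4]
opening: 0.461
grasp_force: 5.1
```

```bash
python3 - <<'E'
from h import *
F=[]
for i in range(3):
    d=imaging.capture('side');s=bot.read_state();F.append(s['force'][2])
print(s['time_s'],s['position'],F,[b for b in blob(d,(20,140,70),(33,255,255)) if b[0][4]<400])
for z in (.1,.108): print(proj(d,np.array([.538,-.1743,z])))
cv2.imwrite('pics/s3.png',cv2.resize(d['frame'][126:201,234:334],(800,600),interpolation=cv2.INTER_CUBIC)[:,:,::-1])
E
```

```text
8.15 [ 0.53690747 -0.17373769  0.06786538] [np.float64(8.981035983750782), np.float64(9.810087556911459), np.float64(9.819514001521332)] [([298, 138, 1, 1, 1], [298.0, 138.0])]
[285.33532351 152.30578041]
[285.52334212 150.24719464]
```

View pics/s3.png

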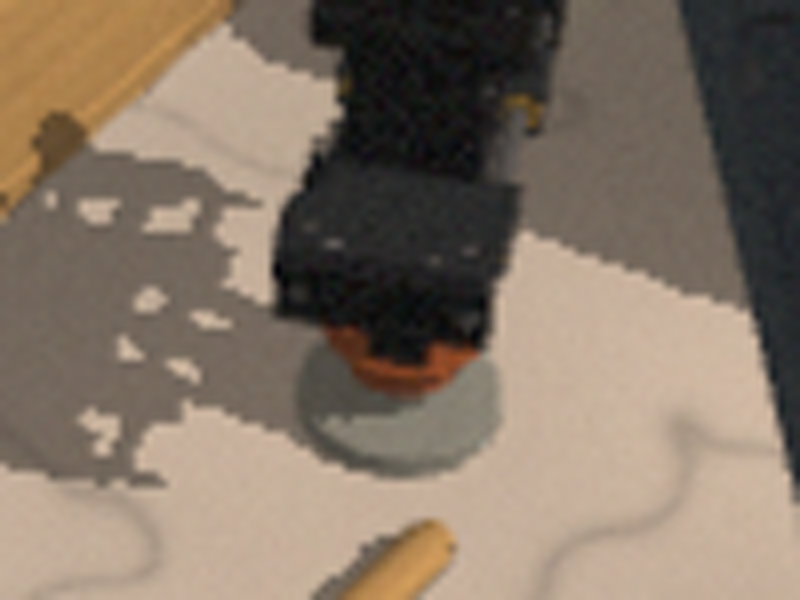

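We're at the stop with about 10 N, and the fingers hide the nozzle from this camera. I'll lift to grasp height and check the pop with the wrist camera.

>>> play_rows(
  motion=[
    [[0,0,-0.002,0,0,0],[0,0,-0.006,0,0,0],[0,0,-0.012,0,0,0],[0.001,0.001,-0.02,0,0,0],[0.001,0.001,-0.025,0,0,0],[0.001,0.001,-0.025,0,0,0]],
  ],
)

```text
time_s: 8.65
position: [0.5391, -0.1748, 0.0933]
tcp_rot: [[0.929, 0.37, 0.002], [0.37, -0.929, -0.001], [0.002, 0.002, -1.0]]
force: [0.7, -0.3, 0.5]
opening: 0.461
grasp_force: 0.0
```

```bash
python3 - <<'E'
from h import *
d=imaging.capture('wrist');s=bot.read_state()
print(s['time_s'],s['position'],s['force'],s['opening'])
im=d['frame'].copy()
for z,c in ((.1,(0,255,0)),(.108,(255,0,255))):
  a=np.linspace(0,6.283,60)
  for th in a:
    p=proj(d,np.array([.538+.012*np.cos(th),-.1743+.012*np.sin(th),z]));im[int(round(p[1])),int(round(p[0]))]=c
cv2.imwrite('pics/w4.png',cv2.resize(im[180:330,150:350],(800,600),interpolation=cv2.INTER_NEAREST)[:,:,::-1])
E
```

```text
8.7 [ 0.53875374 -0.17458997  0.09281869] [-0.18468328 -0.4478279   0.60052844] 0.4606017612245136
```

View pics/w4.png

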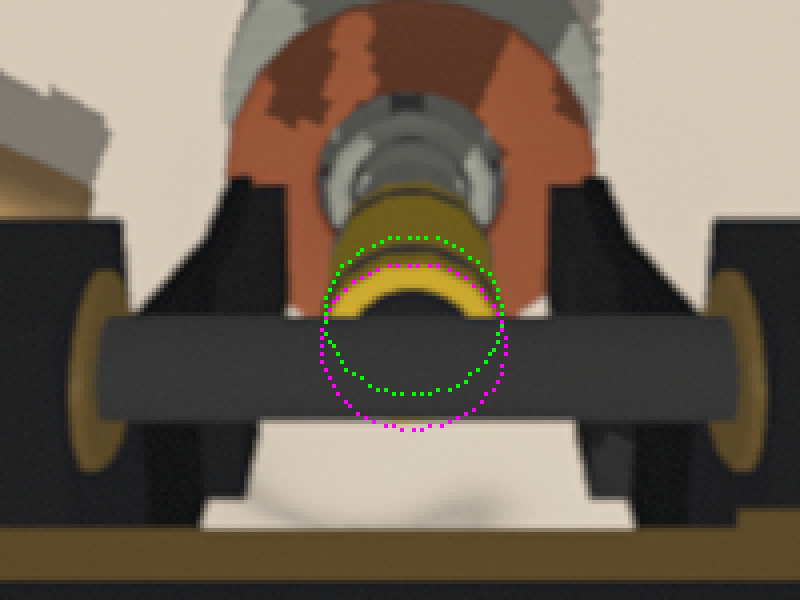

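The nozzle has popped: its ring fits the magenta circle at z=0.108. I'll centre and raise 3 mm, then close on it.

>>> play_rows(
  motion=[
    [[-0.0006,-0.0006,-0.003,0,0,0],[-0.0006,-0.0006,-0.003,0,0,0],[-0.0006,-0.0006,-0.003,0,0,0]],
  ],
  fingers=0.027,
)

```text
time_s: 8.95
position: [0.5372, -0.1738, 0.095]
tcp_rot: [[0.929, 0.37, -0.0], [0.37, -0.929, 0.0], [-0.0, -0.0, -1.0]]
force: [0.5, 0.5, 0.9]
opening: 0.336
grasp_force: 0.0
```

>>> play_rows(
  motion=[
    [[0,0,0,0,0,0],[0,0,0,0,0,0],[0,0,0,0,0,0],[0,0,0,0,0,0],[0,0,0,0,0,0]],
  ],
  fingers=0.018,
)

```text
time_s: 9.37
position: [0.5374, -0.1741, 0.0949]
tcp_rot: [[0.929, 0.37, -0.0], [0.37, -0.929, -0.0], [-0.0, 0.0, -1.0]]
force: [-0.1, -1.0, -0.7]
opening: 0.266
grasp_force: 30.0
```

>>> play_rows(
  motion=[
    [[0,0,-0.003,0,0,0],[0,0,-0.007,0,0,0],[0,0,-0.012,0,0,0],[0,0,-0.02,0,0,0],[0,0,-0.03,0,0,0],[0,0,-0.05,0,0,0],[0,0,-0.075,0,0,0],[0,0,-0.1,0,0,0]],
  ],
)

```text
time_s: 10.03
position: [0.5369, -0.1735, 0.1967]
tcp_rot: [[0.929, 0.37, -0.001], [0.37, -0.929, 0.001], [-0.0, -0.001, -1.0]]
force: [-0.2, 0.1, -2.6]
opening: 0.264
grasp_force: 30.0
```

```bash
python3 - <<'E'
from h import *
s=bot.read_state();w=imaging.capture('wrist');t=imaging.capture('top');d=imaging.capture('side')
print(s['time_s'],s['position'],s['force'],s['opening'],s['grasp_force'])
v=np.hstack([cv2.resize(w['frame'][180:330,150:350],(400,300)),cv2.resize(d['frame'][100:190,230:350],(400,300),interpolation=cv2.INTER_CUBIC)])
cv2.imwrite('pics/w5.png',v[:,:,::-1])
E
```

```text
10.0333 [ 0.53690366 -0.17348651  0.19668233] [-0.16947312  0.06919462 -2.56506307] 0.2640223899142928 29.997843545861542
```

View pics/w5.png

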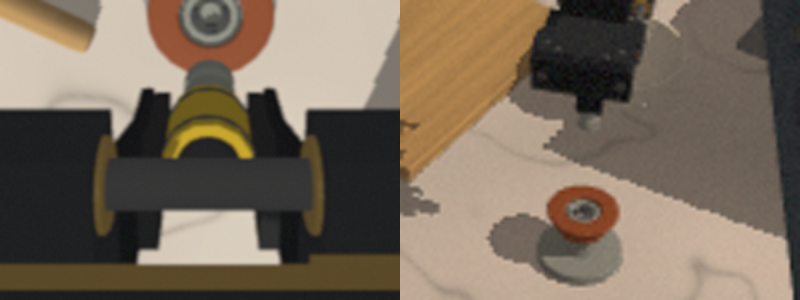

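The nozzle is drawn out, upright in the fingers, and the collar has sprung back. I'll carry it over the block.

>>> play_rows(
  motion=[
    [[0.006,-0.015,0,0,0,0],[0.023,-0.05,0,0,0,0],[0.04,-0.088,0,0,0,0],[0.057,-0.126,0,0,0,0],[0.074,-0.164,0,0,0,0],[0.091,-0.202,0,0,0,0],[0.108,-0.24,0,0,0,0],[0.122,-0.272,0,0,0,0]],
  ],
)

```text
time_s: 10.85
position: [0.5486, 0.1267, 0.1941]
tcp_rot: [[0.929, 0.371, -0.003], [0.371, -0.929, 0.001], [-0.002, -0.002, -1.0]]
force: [0.8, -0.8, -1.3]
opening: 0.264
grasp_force: 30.0
```

>>> play_rows(
  motion=[
    [[0.007,-0.015,0,0,0,0],[0.011,-0.024,0,0,0,0],[0.011,-0.024,0,0,0,0],[0.011,-0.024,0,0,0,0],[0.011,-0.024,0,0,0,0],[0.011,-0.024,0,0,0,0]],
  ],
)

```text
time_s: 11.35
position: [0.5515, 0.1487, 0.1949]
tcp_rot: [[0.93, 0.368, -0.001], [0.368, -0.93, -0.0], [-0.001, 0.0, -1.0]]
force: [0.3, -0.0, -2.0]
opening: 0.266
grasp_force: 30.0
```

```bash
python3 - <<'E'
from h import *
w=imaging.capture('wrist');s=bot.read_state()
print(s['time_s'],s['position'],s['force'],np.round(s['tcp_rot'],3).tolist())
for n in ['holder_hole0','spare','holder']:
    print(n,[(round(r['confidence'],2),np.round(r['at'],3).tolist()) for r in finder.recognise('wrist',n)[:2]])
np.save('w6.npy',w,allow_pickle=True)
im=w['frame'].copy()
for z,c,r in ((.034,(0,255,0),.0105),):
  for th in np.linspace(0,6.283,50):
    p=proj(w,np.array([.5515+r*np.cos(th),.150+r*np.sin(th),z]));im[int(round(p[1])),int(round(p[0]))]=c
cv2.imwrite('pics/w6.png',cv2.resize(im[80:290,110:390],(800,600),interpolation=cv2.INTER_CUBIC)[:,:,::-1])
E
```

```text
11.4 [0.55157387 0.14872207 0.19494696] [-0.4649005  -0.13973784 -1.59762698] [[0.93, 0.368, -0.0], [0.368, -0.93, -0.0], [-0.001, 0.0, -1.0]]
holder_hole0 [(0.81, [0.562, 0.179, 0.037])]
spare [(0.97, [0.557, 0.216, 0.07]), (0.21, [0.555, -0.149, 0.015])]
holder [(0.77, [0.56, 0.183, 0.035])]
```

View pics/w6.png

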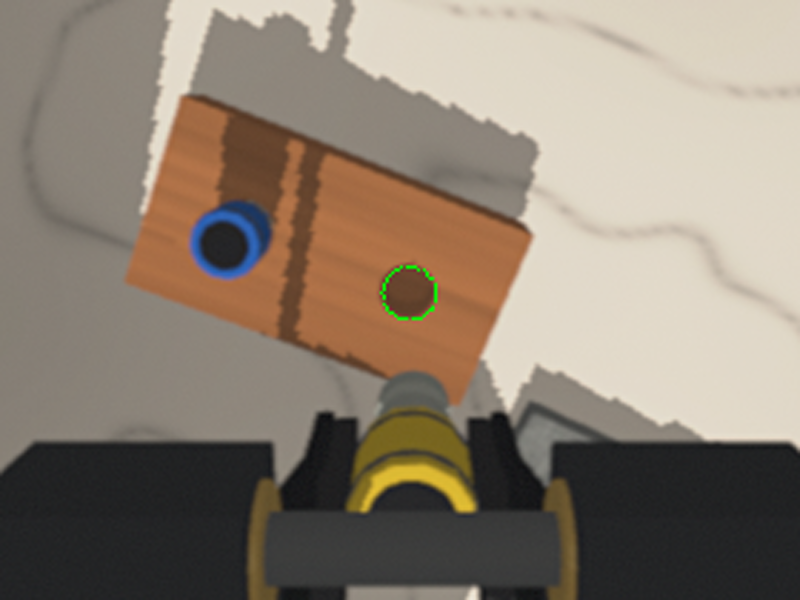

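The predicted circle coincides with the hole (409,293 in the crop). I'll refine the hole centre from the pixels.

```bash
cat >> h.py <<'E'
def hole(d,g,z=.034):
    """centre of the dark disc near world guess g: template of a projected 21 mm disc, best contrast"""
    im=cv2.GaussianBlur(d['frame'],(3,3),0)[:,:,0].astype(float);best=[]
    P=np.array([[r*np.cos(a),r*np.sin(a)] for r in (.0085,) for a in np.linspace(0,6.28,48)])
    Q=P*12.5/8.5
    def samp(X):
        p=np.array([proj(d,np.array([g[0]+x,g[1]+y,z])) for x,y in X],np.float32);return cv2.remap(im.astype(np.float32),p[:,:1],p[:,1:],1)
    for dx in np.arange(-4,4.1,.5):
        for dy in np.arange(-4,4.1,.5):
            o=np.array([dx,dy])/1000
            best.append((np.minimum(samp(Q+o)-samp(P+o),40).mean(),g[0]+o[0],g[1]+o[1]))
    best.sort(reverse=True);b=np.array(best[:8]);return b[0],b[:,1:].mean(0)
E
python3 - <<'E'
from h import *
w=np.load('w6.npy',allow_pickle=True).item();s=imaging.capture('side');t=imaging.capture('top')
C={}
for n,d in (('w',w),('s',s),('t',t)):
    r=hole(d,(.5515,.150));print(n,r);C[n]=proj(d,np.array([*r[1],.034]))
print(tri([(w,*C['w']),(s,*C['s'])]))
print(tri([(w,*C['w']),(s,*C['s']),(t,*C['t'])]))
E
```

```text
w (array([40.   ,  0.554,  0.151]), array([0.553375, 0.1515  ]))
s (array([23.06022072,  0.55      ,  0.1505    ]), array([0.5500625, 0.1500625]))
t (array([17.77848244,  0.553     ,  0.1495    ]), array([0.5530625, 0.1490625]))
(array([0.55201707, 0.1500355 , 0.0312347 ]), [np.float64(1.4), np.float64(1.4)])
(array([0.55255696, 0.14978535, 0.0309939 ]), [np.float64(1.5), np.float64(1.5), np.float64(0.9)])
```

>>> play_rows(
  motion=[
    [[0.0005,-0.0012,0.02,0,0,0],[0.0005,-0.0012,0.045,0,0,0],[0.0005,-0.0012,0.07,0,0,0],[0.0005,-0.0012,0.085,0,0,0],[0.0005,-0.0012,0.093,0,0,0],[0.0005,-0.0012,0.093,0,0,0],[0.0005,-0.0012,0.093,0,0,0]],
  ],
)

```text
time_s: 12.23
position: [0.5518, 0.1515, 0.1022]
tcp_rot: [[0.929, 0.37, 0.0], [0.37, -0.929, 0.0], [0.0, 0.0, -1.0]]
force: [-0.0, -0.1, -0.5]
opening: 0.268
grasp_force: 30.0
```

```bash
python3 - <<'E'
from h import *
w=imaging.capture('wrist');s=bot.read_state()
print(s['time_s'],s['position'],s['force'],np.round(s['tcp_rot'],3).tolist())
np.save('w7.npy',w,allow_pickle=True)
print(hole(w,(.5515,.150)))
im=w['frame'].copy()
tc=s['position']
for X,z,c,r in (((.5515,.150),.034,(0,255,0),.0105),(tc[:2],tc[2]-.045,(255,0,255),.009)):
  for th in np.linspace(0,6.283,70):
    p=proj(w,np.array([X[0]+r*np.cos(th),X[1]+r*np.sin(th),z]));im[int(round(p[1])),int(round(p[0]))]=c
cv2.imwrite('pics/w7.png',cv2.resize(im[150:300,155:355],(800,600),interpolation=cv2.INTER_CUBIC)[:,:,::-1])
E
```

```text
12.2833 [0.55236394 0.15159969 0.10284674] [ 0.41041156 -0.3368574  -1.35545183] [[0.929, 0.37, 0.002], [0.37, -0.929, 0.0], [0.002, 0.001, -1.0]]
(array([32.5287056,  0.5505   ,  0.1505   ]), array([0.55075, 0.1505 ]))
```

View pics/w7.png

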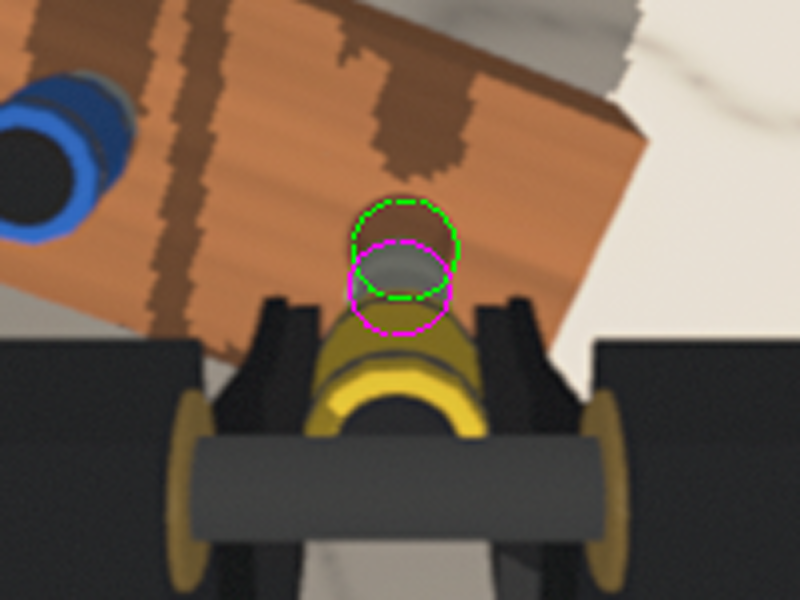

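The green circle (estimate) sits about 1 mm low of the real hole edge, which spans columns 350–456 with its top at row 196. The magenta plug prediction fits the real plug. I'll average the pose, then go lower.

```bash
python3 - <<'E'
from h import *
P=[];
for i in range(4):
    w=imaging.capture('wrist');s=bot.read_state();P.append(s['position'])
print(s['time_s'],np.round(P,4).tolist(),np.mean(P,0))
# edge-based: fit hole from reddish-dark pixels edge: rays at left/top/right on the visible arc
g=cv2.GaussianBlur(w['frame'],(3,3),0)[:,:,0].astype(np.float32)
c0=np.array([.5521,.1508]);T=np.array(s['tcp_rot'])
pts=[]
for a in np.radians(np.arange(-80,81,8)):   # about tool +x
    u=np.cos(a)*T[:2,0]+np.sin(a)*T[:2,1]
    rs=np.arange(.006,.0145,.00025)
    p=np.array([proj(w,np.array([*(c0+r*u),.034])) for r in rs],np.float32)
    v=cv2.remap(g,p[:,:1],p[:,1:],1).ravel();k=np.argmax(np.gradient(cv2.GaussianBlur(v[:,None],(1,5),0).ravel()))
    pts.append(c0+rs[k]*u)
pts=np.array(pts)
from scipy.optimize import least_squares
r=least_squares(lambda q:np.hypot(*(pts-q).T)-.0105,c0,loss='soft_l1',f_scale=.0005)
print(r.x,np.round(1000*r.fun,1))
E
```

```text
12.4833 [[0.5526, 0.1516, 0.1032], [0.5526, 0.1517, 0.1034], [0.5524, 0.1517, 0.1033], [0.5523, 0.1516, 0.1032]] [0.55247774 0.15165676 0.10329227]
[0.5523906  0.15129275] [ 0.1  0.  -0.  -0.   0.2 -0.1 -0.1 -0.1 -0.   0.   0.1  0.1 -0.1 -0.
  0.1 -0.1 -0.   0.1 -0.1  0.2  0. ]
```

The hole is at (0.5524,0.1513) with fit residuals of 0.1 mm, and the TCP is already within 0.4 mm. Descending gently.

>>> play_rows(
  motion=[
    [[-0.0002,0.0003,0.008,0,0,0],[-0.0002,0.0003,0.015,0,0,0],[-0.0002,0.0003,0.019,0,0,0],[-0.0002,0.0003,0.022,0,0,0],[-0.0002,0.0003,0.024,0,0,0],[-0.0002,0.0003,0.026,0,0,0],[-0.0002,0.0003,0.028,0,0,0],[-0.0002,0.0003,0.028,0,0,0]],
  ],
)

```text
time_s: 13.15
position: [0.5513, 0.1512, 0.0737]
tcp_rot: [[0.929, 0.37, -0.001], [0.37, -0.929, -0.0], [-0.001, -0.0, -1.0]]
force: [0.1, 0.1, -1.2]
opening: 0.267
grasp_force: 30.0
```

>>> play_rows(
  motion=[
    [[0,0,0.0015,0,0,0],[0,0,0.003,0,0,0],[0,0,0.0045,0,0,0],[0,0,0.006,0,0,0],[0,0,0.006,0,0,0]],
  ],
)

```text
time_s: 13.57
position: [0.5512, 0.1512, 0.0678]
tcp_rot: [[0.929, 0.37, -0.0], [0.37, -0.929, -0.0], [-0.0, -0.0, -1.0]]
force: [0.7, -0.2, -0.9]
opening: 0.268
grasp_force: 30.0
```

>>> play_rows(
  motion=[
    [[0,0,0.0015,0,0,0],[0,0,0.003,0,0,0],[0,0,0.0045,0,0,0],[0,0,0.006,0,0,0],[0,0,0.0075,0,0,0],[0,0,0.0075,0,0,0]],
  ],
)

```text
time_s: 14.07
position: [0.5512, 0.1512, 0.0602]
tcp_rot: [[0.929, 0.37, -0.001], [0.37, -0.929, -0.0], [-0.001, -0.0, -1.0]]
force: [0.2, 0.3, -0.4]
opening: 0.263
grasp_force: 30.0
```

>>> play_rows(
  motion=[
    [[0,0,0.0005,0,0,0],[0,0,0.001,0,0,0],[0,0,0.0015,0,0,0],[0,0,0.002,0,0,0],[0,0,0.002,0,0,0]],
  ],
)

```text
time_s: 14.48
position: [0.5514, 0.1512, 0.0585]
tcp_rot: [[0.929, 0.37, -0.0], [0.37, -0.929, 0.0], [-0.0, -0.0, -1.0]]
force: [-0.5, -0.8, -0.8]
opening: 0.267
grasp_force: 30.0
```

>>> play_rows(
  motion=[
    [[0,0,0.0005,0,0,0],[0,0,0.001,0,0,0],[0,0,0.001,0,0,0]],
  ],
)

```text
time_s: 14.73
position: [0.5514, 0.1512, 0.0575]
tcp_rot: [[0.929, 0.37, -0.0], [0.37, -0.929, -0.0], [-0.0, -0.0, -1.0]]
force: [0.1, -0.6, -1.1]
opening: 0.269
grasp_force: 30.0
```

>>> play_rows(
  motion=[
    [[0,0,0.0005,0,0,0],[0,0,0.001,0,0,0],[0,0,0.001,0,0,0]],
  ],
)

```text
time_s: 14.98
position: [0.5516, 0.1512, 0.0569]
tcp_rot: [[0.929, 0.37, 0.0], [0.37, -0.929, -0.0], [0.0, 0.0, -1.0]]
force: [-1.2, 0.2, 1.0]
opening: 0.265
grasp_force: 30.0
```

```bash
python3 - <<'E'
from h import *
for i in range(4):
    imaging.capture('wrist');s=bot.read_state();print(s['position'],s['force'])
E
```

```text
[0.55153217 0.15122589 0.05687992] [-0.37817854 -0.75861211  1.62832768]
[0.55155047 0.15123178 0.05687841] [-0.32574073 -0.11012829  3.43352117]
[0.55157753 0.15122518 0.05688959] [0.46421832 0.61044544 3.3196593 ]
[0.55158146 0.15123417 0.05686969] [ 0.02838273 -0.18145381  2.93886314]
```

It's on the floor of the hole, with the force rising from -1 to +3 N. Releasing and retreating straight up.

>>> play_rows(
  motion=[
    [[0,0,0,0,0,0],[0,0,0,0,0,0],[0,0,0,0,0,0],[0,0,0,0,0,0]],
  ],
  fingers=0.042,
)

```text
time_s: 15.52
position: [0.5514, 0.1512, 0.0563]
tcp_rot: [[0.929, 0.37, -0.0], [0.37, -0.929, -0.0], [-0.0, -0.0, -1.0]]
force: [0.3, 0.2, -0.6]
opening: 0.452
grasp_force: 0.0
```

>>> play_rows(
  motion=[
    [[0,0,-0.003,0,0,0],[0,0,-0.01,0,0,0],[0,0,-0.025,0,0,0],[0,0,-0.05,0,0,0],[0,0,-0.08,0,0,0],[0,0,-0.11,0,0,0],[0,0,-0.13,0,0,0],[0,0,-0.13,0,0,0]],
  ],
)

```text
time_s: 16.18
position: [0.5546, 0.1516, 0.192]
tcp_rot: [[0.929, 0.37, 0.011], [0.37, -0.929, 0.001], [0.01, 0.003, -1.0]]
force: [0.9, 0.2, 0.2]
opening: 0.481
grasp_force: 0.0
```

```bash
python3 - <<'E'
from h import *
w=imaging.capture('wrist');d=imaging.capture('side');s=bot.read_state()
print(s['time_s'],s['position'],s['force'],s['grasp_force'])
im=w['frame'].copy()
for z in (.07,):
  for th in np.linspace(0,6.283,50):
    p=proj(w,np.array([.5524+.012*np.cos(th),.1513+.012*np.sin(th),z]));im[int(round(p[1])),int(round(p[0]))]=(255,0,255)
v=np.hstack([cv2.resize(im[80:290,110:390],(400,300)),cv2.resize(d['frame'][200:290,140:260],(400,300),interpolation=cv2.INTER_CUBIC)])
cv2.imwrite('pics/w8.png',v[:,:,::-1])
E
```

```text
16.2833 [0.55178404 0.15128928 0.18787548] [ 0.14427051 -0.03961484 -0.4273672 ] 0.0
```

View pics/w8.png

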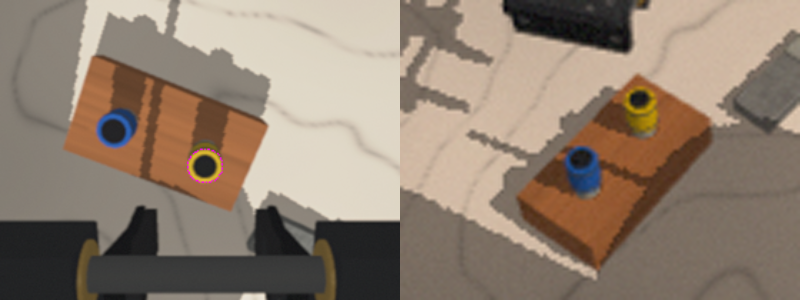

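The yellow nozzle stands upright and fully home: its ring at (204,166) fits the predicted circle at z=0.070, the same height as the spare. Handing in.

```bash
python3 -c "
from rig import bot
print(bot.hand_in())"
```

```text
the job is handed in; nothing more can be done
None
```

The yellow nozzle was popped, drawn out and set upright, fully home in the empty hole and released; peak measured press was about 10 N, the spare was not moved, and the job is handed in (no verdict returned).

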